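Knock the stuck tube blanks out of a swing-over nest tray

TASK

Two square-tube blanks are stuck in the pockets of the hinged nest tray. Swing the tray by its bar right over until it hangs upside down above the steel pan and let it fall hard onto its stop, again if need be, so that both blanks are knocked out into the pan without being picked out; then swing the empty tray back and press it down past its spring catches until it is fully home. Leave the blanks lying in the pan, and leave the other things on the bench where they are.

Things in the scene. Friction and masses are not known exactly. Their poses are not given: they have to be found in the camera images.
- fixture: Fixed swing-over fixture: grey base plate 190 (x) x 262 (y) x 8 mm with two dark hinge posts. Origin on the worktop under the hinge axis, midway between the posts. Its x axis runs along the hinge axis, 72 mm above the worktop. On its +y side lies the aluminium nest tray, mouth up; on its -y side an open steel pan. Spring-catch housings 68 mm high stand at x = +-84, y = 100 mm. Place and yaw vary.
- tray (a joint): Hinge angle of the nest tray about the fixture's +x axis, rad: 0 = fully home on the +y side, mouth up; pi/2 = upright; pi = upside down on its stop above the pan. It swings freely; loaded, it balances at about 1.85 and falls to either side from there. About 12 N up at the bar unlatches it; lowered gently it rests on its catches at 0.1 rad, and a press of 6 N or more on the bar clicks it home.
- tray_mid (a point): Middle of the tray's mouth, 73 mm from the hinge axis; turns with it. The tray (0.7 kg) spans 30 to 117 mm from the axis, 132 mm along it, 41 mm deep; two nests parallel to the axis lie 52 and 95 mm from it. Keeper flaps on stiff hinges hold each blank with a little over its weight: slow inverting leaves it in; each free fall of 0.7 rad or more onto the stop opens them more; 1 to 3 falls do.
- tray_bar (a point): Middle of the tray's straight steel bar handle, 10 mm thick, 95 mm clear length, parallel to the hinge axis and 178 mm from it, in the plane of the hinge axis and the tray's mouth (so at angle q it is at y = 178 cos q, z = 72 + 178 sin q mm in the fixture frame). About 56 mm clear between bar and tray. The point turns with the tray.
- pan_floor (a point): Middle of the floor of the fixed open steel pan, 11 mm above the worktop; inside 160 (x) x 106 (y) mm, rim 30 mm above the worktop; its middle is 77 mm from the hinge axis on the fixture's -y side.
- tube_long: Grey square-tube blank 25 x 25 x 110 mm, about 0.2 kg, long axis = its y; origin at the middle of its underside as it lies in the home tray (35 mm above the worktop there). Starts in either pocket. Its origin is at the upper side when it is turned over.
- tube_short: Grey square-tube blank 25 x 25 x 90 mm, about 0.18 kg, long axis = its y; origin at the middle of its underside as it lies in the home tray. Starts in the other pocket.
- big_tube: Bystander: larger square-tube offcut 32 x 160 x 32 mm lying in front of the fixture; origin at the middle of its underside, long axis = y.
- small_carton: Bystander: small brown carton 65 x 70 x 55 mm to the right of the pan; origin at the middle of its underside.
- key: Bystander: black hex key 30 x 88 x 6 mm lying behind the fixture; origin at the middle of its underside.
- bin_tray: Bystander: dark parts tray 77 x 152 x 43 mm at the back left; origin at the middle of its underside.
- tall_carton: Bystander: brown carton 67 x 75 x 80 mm at the left; origin at the middle of its underside.
- gauge: Bystander: plug gauge 12 x 98 x 12 mm lying at the front right; origin at the middle of its underside.
Mind the look-alikes: they are no part of the job. Leave any brown or red look-alike of the tube_long alone.

How it is judged (in metres and radians):
On the way, in this order (a step that is already met when the one before it is completed fails the run):
1. the tray is swung past upright with both blanks still in it (value of joint tray above 1.9 rad and height (world z) of each of tube_long, tube_short above 0.08 m).
2. both blanks are knocked out into the pan while the tray is upside down above it (value of joint tray above 2 rad and y of tube_long in the frame of fixture between -0.135 and -0.02 m and x of tube_long in the frame of fixture between -0.083 and 0.083 m and height (world z) of each of tube_long, tube_short below 0.065 m and y of tube_short in the frame of fixture between -0.135 and -0.02 m and x of tube_short in the frame of fixture between -0.083 and 0.083 m), for 0.1 s.
At the end, for the whole second after the job is handed in: The tray is back fully home (within 0.03 rad, past its spring catches), and both blanks lie at rest inside the pan (value of joint tray below 0.03 rad and y of tube_long in the frame of fixture between -0.135 and -0.02 m and x of tube_long in the frame of fixture between -0.083 and 0.083 m and height (world z) of each of tube_long, tube_short below 0.065 m and y of tube_short in the frame of fixture between -0.135 and -0.02 m and x of tube_short in the frame of fixture between -0.083 and 0.083 m and linear speed of each of tube_long, tube_short below 0.03 m/s); the robot touches nothing.
It fails at once if one of the bystanders (cartons, parts tray, big tube, hex key, plug gauge) is shifted by more than 30 mm (distance of any of big_tube, small_carton, key, bin_tray, tall_carton, gauge from where it was at the start of the episode above 0.03 m).
It also fails if it takes over 61 s, if anything falls off the work surface, if the arm or the gripper's body presses on something with over 40 N, if the wrist force passes 120 N, or if a joint passes its speed limit or range.

ROBOT

A 6-joint arm with a two-finger parallel gripper is mounted at the origin on a cart in front of the work surface, level with it; the furniture and walls round the work are solid. World frame = base frame: x ahead of the robot, y to its left, z up, the work surface at z = 0. Lengths are in mm, angles in rad, forces in N, time in s.
With the tool pointing down it reaches from about 400 to 825 mm from the base axis. Payload 7 kg.
Tool frame: the origin (TCP) lies at the very end of the fingers, on their centre line; the grasp point (between the pads) lies 19 mm behind it; z points along the fingers, y is the line along which they close (so a half turn about z gives the same grasp; the last joint's range is limited). The gripper opens to 85 mm and grips with 20 to 120 N. Pads are 22 mm wide; open, the fingers measure 114 mm over their backs; the gripper's body (76 mm by 85 mm) begins 54 mm behind the grasp point. The pads swing forward as they close: fully open they stand 13 mm farther back than shut.
Start: joints at [-0.999, 0.359, 0.012, 0, -1.224, -0.288], TCP at [188.977, -647.984, 231.302] pointing down, gripper open.
Joint ranges: [-3.07, 3.07], [-1.43, 2.12], [-1.02, 1.25], [-3.03, 1.67], [-3.05, -0], [-3.03, 3.03]. Speed limits (rad/s): [2.39, 2.39, 3.01, 3.14, 3.14, 3.14].

INTERFACE

Orientations are given as a unit quaternion [w, x, y, z].
In Python, from cell import robot gives the robot as it stands.
- The arm moves only by the shell command python3 -m jog 'ROWS'. ROWS is JSON, a list of rows, each a list of 5 numbers: the shift along the tool's x, y, z scaled (see below), then the turn about the tool's z scaled (see below), then the opening, from 0 (shut) to 1 (fully open). A call has 1 to 12 rows; each row shifts and turns the commanded pose from where the row before left it, along the tool's axes as they then stand; what a row does not reach is not made up. The controller multiplies each number of a shift by 50 mm and each number of a turn by 6 degrees. A row lasts 1/10 s, in which the tool goes at most 50 mm and 8.59 degrees, less where a joint would pass 70% of its speed; a pose out of reach is approached as far as the arm can. A call with a number of a shift or a turn outside -1 to 1 is refused whole. A call with a gripper value outside its range is refused whole. The fingers move at their own pace and stop on an object; the grip force is fixed at half the most. Time passes only in rows, so rows that do not move let the fingers close. It gives the time, the measured TCP pose, the force, the opening and the grip force at its end, in the units of the state.
- robot.observe(): the state, without advancing time (a new reading comes with each control period).
- robot.camera(name): name is "side" or "top" or "wrist"; returns (picture, depth): 400x640x3 uint8, red, green, blue; 400x640 float32, mm along the optical axis (not along the pixel's ray), 0 where there is no reading.
- robot.camera_params(name): a dict with "K" (3x3 intrinsics, pixels), "world_from_camera" (4x4, takes a point from camera to world coordinates). Camera axes: x right, y up, looking along -z (the intrinsics and any distortion apply to the point x, -y, -z); pixel columns grow to the right and rows downward; lengths in mm; the calibration is good to about 2 mm. A picture is of the moment at which its call begins: read the wrist's pose just before it. camera_params takes no time and is no camera call; for the wrist camera it gives the pose at the moment of the call.
- robot.job_done(): hands the job in; it is judged then, once.
The state is a dict: "t": time; "joints": joint angles; "joint_velocities": joint speeds; "joint_efforts": joint torques, N m; "eef_pos": TCP position; "ee_rot": TCP orientation; "ft_force": force on the tool from outside, world axes, zero at the start; "wrist_torque": the same for the moment, N m; "finger_gap": finger opening in mm; "gripper_force": force on a finger pad.
Only numpy, scipy, OpenCV 4.12 (cv2) and the standard library are available. Lean on these libraries where they do the work, as an engineer would, in place of code of your own. Each camera call takes 0.05 s, during which the arm holds its last target. There are 200 camera calls.

## Working session

There is one attempt and no reset: what is moved stays moved. The work goes in short steps, Python scripts to look and compute and a shell command to move; the robot and the scene stay as the last step left them, time stands still between calls to the robot, and variables do not carry over. Pictures are saved under pics/ and viewed, at most 10 in all, crops included, and the job is handed in when it is done.

```bash
ls; mkdir -p pics
python3 - <<'E'
from cell import robot
import cv2,numpy as np
for n in("side","top"):
    im,d=robot.camera(n); cv2.imwrite(f"pics/{n}0.png",im[:,:,::-1]); np.save(f"pics/{n}0.npy",d)
    p=robot.camera_params(n); print(n,p)
s=robot.observe(); print(s)
E
```

```text
pics
side {'K': array([[446.41519439,   0.        , 319.0538615 ],
       [  0.        , 446.41519439, 199.06849232],
       [  0.        ,   0.        ,   1.        ]]), 'world_from_camera': array([[-9.99468593e-01,  9.89962394e-03, -3.10568665e-02,
         4.52232648e+02],
       [-3.25582822e-02, -3.49305541e-01,  9.36443056e-01,
         1.26111281e+03],
       [-1.57790147e-03,  9.36956582e-01,  3.49442233e-01,
         5.46275684e+02],
       [ 0.00000000e+00,  0.00000000e+00,  0.00000000e+00,
         1.00000000e+00]])}
top {'K': array([[444.17628043,   0.        , 321.33701361],
       [  0.        , 444.17628043, 199.88035555],
       [  0.        ,   0.        ,   1.        ]]), 'world_from_camera': array([[ 1.24509315e-02,  9.98194076e-01, -5.87670136e-02,
         4.11631329e+02],
       [-9.99899579e-01,  1.20313233e-02, -7.48864860e-03,
        -1.66312135e+01],
       [-6.76807972e-03,  5.88543528e-02,  9.98243637e-01,
         1.39418193e+03],
       [ 0.00000000e+00,  0.00000000e+00,  0.00000000e+00,
         1.00000000e+00]])}
{'t': 0.1, 'joints': array([-9.98918744e-01,  3.59275049e-01,  1.11427900e-02, -2.84711982e-04,
       -1.22410760e+00, -2.88104200e-01]), 'joint_velocities': array([ 0.00011477,  0.00062748,  0.00418165,  0.00209526,  0.00081396,
       -0.00189693]), 'joint_efforts': array([-1.10944333e-03, -5.84766233e+01,  2.94108474e+01,  6.95446596e+00,
       -3.18846025e-03,  2.31821154e-06]), 'eef_pos': array([ 188.83179748, -647.59504325,  230.48433087]), 'ee_rot': array([-1.79210190e-04, -1.41363079e-01,  9.89957545e-01,  7.11860329e-04]), 'ft_force': array([ 1.06081306, -0.47817497,  0.02452766]), 'wrist_torque': array([0.00678675, 0.03322545, 0.04662335]), 'gripper_force': 0.0, 'finger_gap': 85.19186912945266}
```

View pics/top0.png

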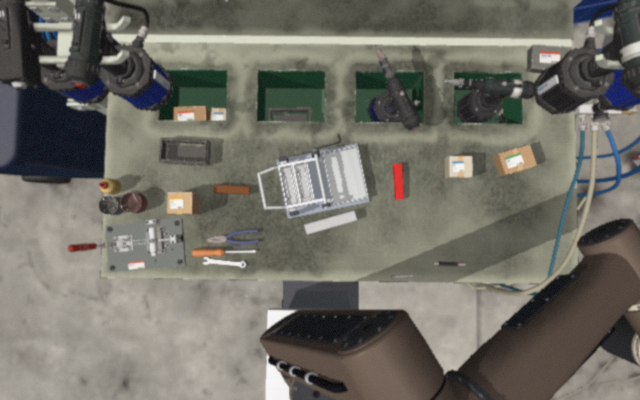

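View pics/side0.png

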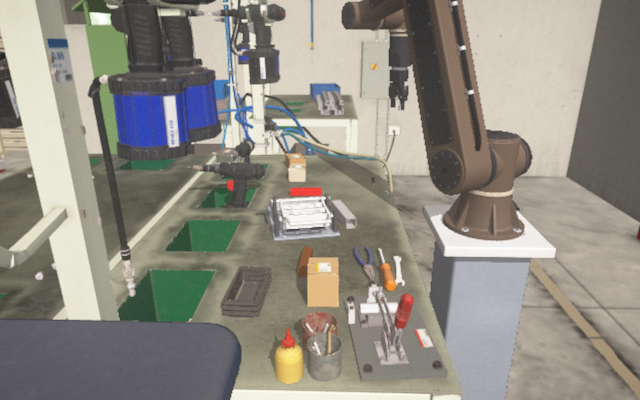

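```bash
cat > h.py <<'E'
import numpy as np,cv2
from cell import robot
def cloud(d,p):
    v,u=np.mgrid[0:d.shape[0],0:d.shape[1]]; K=p["K"]; T=p["world_from_camera"]
    c=np.stack([(u-K[0,2])/K[0,0]*d,-(v-K[1,2])/K[1,1]*d,-d],-1)
    return c@T[:3,:3].T+T[:3,3]
E
python3 - <<'E'
from h import *
d=np.load("pics/top0.npy"); P=cloud(d,robot.camera_params("top"))
im=cv2.imread("pics/top0.png")
a=im[130:240,245:415]; z=np.clip(P[130:240,245:415,2],-10,118)
zc=cv2.applyColorMap(((z+10)*2).astype(np.uint8),cv2.COLORMAP_JET)
f=lambda x,i:cv2.resize(x,None,fx=4.5,fy=4.5,interpolation=i)[:, :765]
cv2.imwrite("pics/crop.png",f(a,2)); cv2.imwrite("pics/z.png",f(zc,0))
print(np.round(P[130:240:4,256:272:2,2]).astype(int))
E
```

```text
[[  -1    2    2    1    1   -4   -7    5]
 [  -3    2   -6    0    4    7   -1    4]
 [   1   -3    1    0    5   -1    2    7]
 [   5   -1    4   -4   -2   -3    1    1]
 [   0   -2    1    0    3    2    0    0]
 [  -1    2   -2    1    0   -2    1    5]
 [   0    2    1   -3    3    2    2    2]
 [  -1    2    2   -3    0    1    5   -1]
 [   0    0   -1    5    0    1   -1   -3]
 [   5    3    7    1    4    6    5    5]
 [   2   -4    5    2   75   81   75    3]
 [   0   76   75    1    1    1    4    5]
 [   3   79   72   -1   -2   -2   -5    0]
 [   1   -1   84   71    1   -1    4    5]
 [  -3    2   77   74    0    5    3   -3]
 [   3    1    4   77   -1    5   -1   -4]
 [  -4   -3    2   78   76   -4    0    3]
 [   1    1   -2   75   78   -2   -3   -3]
 [   2   -4    8    5   79   72    5    2]
 [   1    1   -1    4   75   74   81   72]
 [   0    0    3    3   -1    4   -5   -2]
 [   3   -1    2    1    1    1    1   -1]
 [   0   -2    0   -3    4    2    1    0]
 [  -3    2    1 1394    2   -1    3    3]
 [   0   -5    0    1   -2   -2   -3   -3]
 [  20    3    1    1    1   -3    3   -5]
 [   5    4    5    0    3   -3   -3   -1]
 [   3   -1    0    2    1    5    2   -1]]
```

View pics/crop.png

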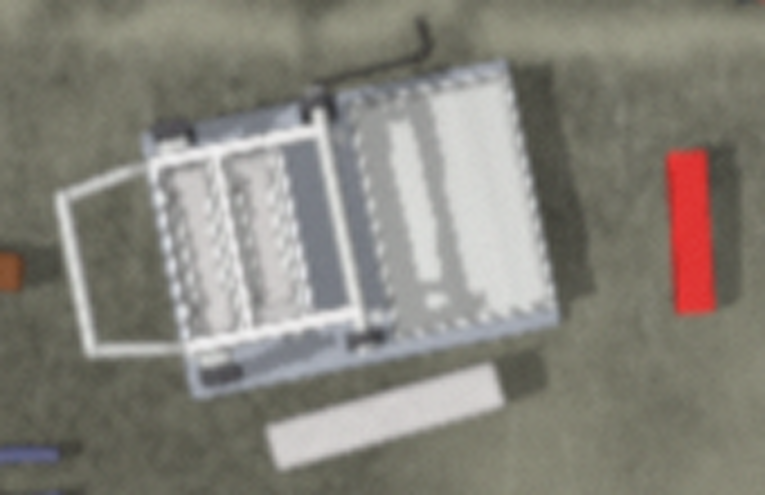

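View pics/z.png

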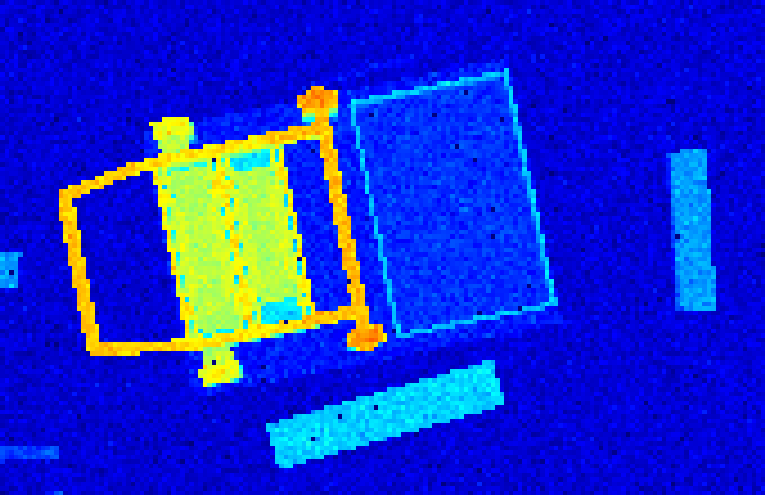

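The crop shows the two grey blanks in the nest tray (crop px ~200,250 and ~270,240), bar at (75,275), hinge posts (318,100)/(367,337), and pan to the right. The red bar (690,230) and brown bar (left edge) are look-alikes and stay put. The big tube lies below the fixture.

```bash
cat >> h.py <<'E'
def fixture():
    d=np.load("pics/top0.npy"); P=cloud(d,robot.camera_params("top"))
    z=P[...,2]; m=(z>60)&(z<100)
    def sel(u0,u1,v0,v1):
        q=np.zeros_like(m); q[v0:v1,u0:u1]=1; return P[m&q][:,:2]
    # crop->px : u=245+x/4.5, v=130+y/4.5
    bar=sel(258,268,174,208)
    c=bar.mean(0); w=np.linalg.svd(bar-c)[2][0]; w*=np.sign(w[0])
    A=np.median(sel(311,321,148,156),0); B=np.median(sel(322,332,202,208),0)
    return bar,c,w,A,B
E
python3 - <<'E'
from h import *
bar,c,w,A,B=fixture()
ang=lambda v:np.degrees(np.arctan2(v[1],v[0]))
print("bar",c.round(1),ang(w).round(2),len(bar)); r=(bar-c)@np.array([-w[1],w[0]]); print(r.std(),np.ptp((bar-c)@w))
print("posts",A.round(1),B.round(1),(A+B)/2,ang(A-B))
m=(A+B)/2; print("hinge->bar",np.dot(c-m,[-w[1],w[0]]),np.dot(c-m,w))
yaw=np.radians((ang(w)+ang(A-B))/2)
n=np.array([-np.sin(yaw),np.cos(yaw)]); x=np.array([np.cos(yaw),np.sin(yaw)])
tgt=c-x*np.dot(c-m,x)
s=robot.observe(); from scipy.spatial.transform import Rotation as R
rot=R.from_quat(s["ee_rot"][[1,2,3,0]]).as_matrix(); print(rot.round(3)); print("tool y ang",ang(rot[:2,1]),"tgt",tgt,"yaw",np.degrees(yaw))
print("turn about tool z needed (deg)", -((np.degrees(yaw)+90)-ang(rot[:2,1])))
E
```

```text
bar [515.1 169.9] 12.47 118
2.8535518419761448 102.37540959382727
posts [631.8  13.9] [476.7 -20.7] [554.24779679  -3.40369792] 12.581983978733566
hinge->bar 177.66020020919044 -0.8537664337539823
[[-0.96  -0.28  -0.001]
 [-0.28   0.96   0.001]
 [ 0.     0.001 -1.   ]]
tool y ang 106.25345682953477 tgt [515.72306098 170.03005669] yaw 12.523739548729719
turn about tool z needed (deg) 3.7297172808050476
```

```bash
python3 -m jog '[[0,0,0,0.62,0.5],[-0.5,0.45,0,0,0.5],[-0.72,0.63,0,0,0.5],[-0.72,0.63,0,0,0.5],[-0.72,0.63,0,0,0.5],[-0.72,0.63,0,0,0.5],[-0.72,0.63,0,0,0.5],[-0.72,0.63,0,0,0.5],[-0.72,0.63,0,0,0.5],[-0.72,0.63,0,0,0.5]]'
```

```text
t: 1.1
eef_pos: [435.6, -310.2, 231.2]
ee_rot: [0.0, -0.109, 0.994, 0.0]
ft_force: [0.8, 0.3, -0.0]
finger_gap: 42.4
gripper_force: 0.0
```

```bash
cat >> h.py <<'E'
from scipy.spatial.transform import Rotation as R
O=np.array([554.3,-3.4]); YAW=np.radians(12.5)
def where():
    s=robot.observe(); rot=R.from_quat(s["ee_rot"][[1,2,3,0]]).as_matrix()
    d=s["eef_pos"][:2]-O; c,sn=np.cos(YAW),np.sin(YAW)
    f=np.array([c*d[0]+sn*d[1],-sn*d[0]+c*d[1],s["eef_pos"][2]])
    print("t %.2f TCP fixture"%s["t"],f.round(1),"yaw err",np.degrees(np.arctan2(rot[1,1],rot[0,1])-YAW).round(2)-90,"F",s["ft_force"].round(1),"gap",round(s["finger_gap"],1))
    return f
E
python3 -c "from h import *;where()"
```

```text
t 1.10 TCP fixture [-182.3 -273.8  231.2] yaw err 0.04000000000000625 F [ 0.8  0.3 -0. ] gap 42.4
```

```bash
python3 -m jog '[[-0.32,0.8,0,0,0.5],[-0.32,0.8,0,0,0.5],[-0.32,0.8,0,0,0.5],[-0.32,0.8,0,0,0.5],[-0.32,0.8,0,0,0.5],[-0.32,0.8,0,0,0.5],[-0.32,0.8,0,0,0.5],[-0.32,0.8,0,0,0.5],[-0.32,0.8,0,0,0.5],[-0.32,0.8,0,0,0.5],[-0.32,0.8,0,0,0.5],[-0.12,0.24,0,0,0.5]]'
python3 - <<'E'
from h import *
where()
im,d=robot.camera("wrist"); p=robot.camera_params("wrist"); cv2.imwrite("pics/w1.png",im[:,:,::-1])
P=cloud(d,p); z=P[...,2]; D=P[...,:2]-O; c,s=np.cos(YAW),np.sin(YAW)
fx=c*D[...,0]+s*D[...,1]; fy=-s*D[...,0]+c*D[...,1]
m=(z>60)&(z<90)&(d>0)&(abs(fx)<38)&(fy>150)&(fy<210)
print(m.sum(), np.median(fy[m]),np.percentile(fy[m],[2,98]),np.percentile(z[m],[5,95]))
a=np.polyfit(fx[m],fy[m],1); print("slope deg",np.degrees(a[0]),a[1])
m=(z>60)&(z<90)&(d>0)&(fy>173)&(fy<183); print("x range",np.percentile(fx[m],[1,99]))
E
```

```text
t: 2.3
eef_pos: [514.6, 172.0, 230.8]
ee_rot: [-0.0, -0.11, 0.994, -0.0]
ft_force: [1.7, -0.7, -0.7]
finger_gap: 42.4
gripper_force: 0.0
t 2.30 TCP fixture [ -0.8 179.8 230.8] yaw err 0.18000000000000682 F [ 1.7 -0.7 -0.7] gap 42.4
676 178.10208575131293 [173.75969757 183.29553943] [73.11491064 77.5539026 ]
slope deg -0.3247881765743451 178.39287440486143
x range [-55.14274365  54.32166269]
```

View pics/w1.png

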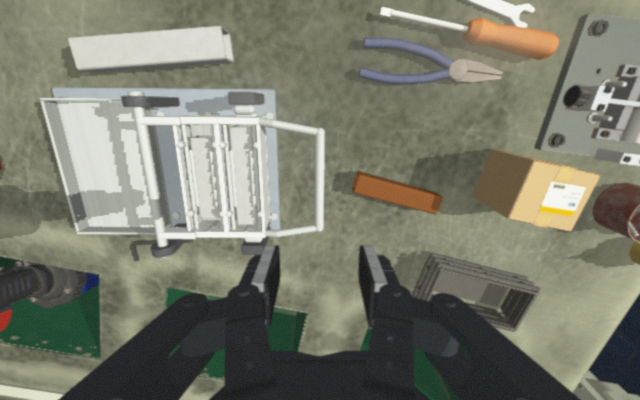

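The wrist view shows the bar centred between the fingers (bar at px (321,180)), both blanks in the nests; the brown look-alike (395,190) is clear of the fingers.

```bash
python3 -m jog '[[0,-0.03,0.6,0,0.5],[0,0,0.8,0,0.5],[0,0,0.8,0,0.5],[0,0,0.8,0,0.5],[0,0,0.4,0,0.5],[0,0,0.1,0,0.5],[0,0,0,0,0.0],[0,0,0,0,0.0],[0,0,0,0,0.0],[0,0,0,0,0.0]]'; python3 -c "from h import *;where()"
```

```text
t: 3.35
eef_pos: [514.7, 171.6, 57.7]
ee_rot: [0.002, -0.109, 0.994, 0.003]
ft_force: [-12.8, 21.1, -4.6]
finger_gap: 7.6
gripper_force: 58.3
t 3.35 TCP fixture [ -0.8 179.4  57.7] yaw err 0.01999999999999602 F [-12.8  21.1  -4.6] gap 7.6
```

Run:
```python
import numpy as np
q=np.r_[0,.05,.12,.2,.3,.42,.54,.66,.78,.9,1.02,1.14,1.24, 1.34,1.44,1.54,1.64,1.74,1.82,1.88,1.94,2.0]
y=178*np.cos(q);z=178*np.sin(q)
for a in np.c_[q[1:],np.diff(y)/50,-np.diff(z)/50].round(3): print(a)
```

```text
[ 0.05  -0.004 -0.178]
[ 0.12  -0.021 -0.248]
[ 0.2   -0.045 -0.281]
[ 0.3   -0.088 -0.345]
[ 0.42 -0.15 -0.4 ]
[ 0.54  -0.197 -0.379]
[ 0.66  -0.241 -0.352]
[ 0.78  -0.282 -0.321]
[ 0.9   -0.318 -0.285]
[ 1.02  -0.35  -0.245]
[ 1.14  -0.377 -0.201]
[ 1.24  -0.33  -0.132]
[ 1.34  -0.342 -0.099]
[ 1.44  -0.35  -0.064]
[ 1.54  -0.355 -0.029]
[ 1.64  -0.356  0.007]
[ 1.74  -0.353  0.042]
[ 1.82  -0.279  0.059]
[ 1.88  -0.205  0.059]
[ 1.94  -0.201  0.071]
[ 2.    -0.197  0.083]
```

```bash
python3 -m jog '[[0,0.02,-0.18,0,0],[0,-0.02,-0.25,0,0],[0,-0.045,-0.28,0,0],[0,-0.09,-0.345,0,0]]'; python3 -c "from h import *;where()"
```

```text
t: 3.75
eef_pos: [516.1, 164.2, 110.7]
ee_rot: [0.001, -0.109, 0.994, 0.003]
ft_force: [-6.1, 12.7, -3.1]
finger_gap: 7.6
gripper_force: 59.3
t 3.75 TCP fixture [ -1.  171.9 110.7] yaw err 0.060000000000002274 F [-6.1 12.7 -3.1] gap 7.6
```

```bash
python3 -m jog '[[0,-0.15,-0.4,0,0],[0,-0.195,-0.38,0,0],[0,-0.24,-0.35,0,0],[0,-0.28,-0.32,0,0],[0,-0.32,-0.285,0,0],[0,-0.35,-0.245,0,0],[0,-0.375,-0.2,0,0],[0,-0.33,-0.13,0,0]]'; python3 -c "from h import *;where()"
```

```text
t: 4.55
eef_pos: [542.1, 52.6, 229.7]
ee_rot: [0.004, -0.11, 0.994, 0.002]
ft_force: [-4.7, 5.3, 9.4]
finger_gap: 7.8
gripper_force: 61.3
t 4.55 TCP fixture [2.000e-01 5.730e+01 2.297e+02] yaw err 0.09999999999999432 F [-4.7  5.3  9.4] gap 7.8
```

```bash
python3 -m jog '[[0,-0.34,-0.1,0,0],[0,-0.35,-0.065,0,0],[0,-0.355,-0.03,0,0],[0,-0.355,0.01,0,0],[0,-0.35,0.05,0,0],[0,-0.28,0.06,0,0],[0,-0.205,0.06,0,0],[0,-0.2,0.07,0,0],[0,-0.2,0.083,0,0],[0,0,0,0,0]]'
python3 - <<'E'
from h import *
where()
im,d=robot.camera("side"); cv2.imwrite("pics/s2.png",cv2.resize(im[100:270,200:400,::-1],None,fx=3.5,fy=3.5))
E
```

```text
t: 5.55
eef_pos: [569.6, -78.9, 217.5]
ee_rot: [0.0, -0.109, 0.994, -0.001]
ft_force: [2.0, -2.1, 4.1]
finger_gap: 7.8
gripper_force: 64.7
t 5.55 TCP fixture [ -1.4 -77.  217.5] yaw err 0.04000000000000625 F [ 2.  -2.1  4.1] gap 7.8
```

View pics/s2.png

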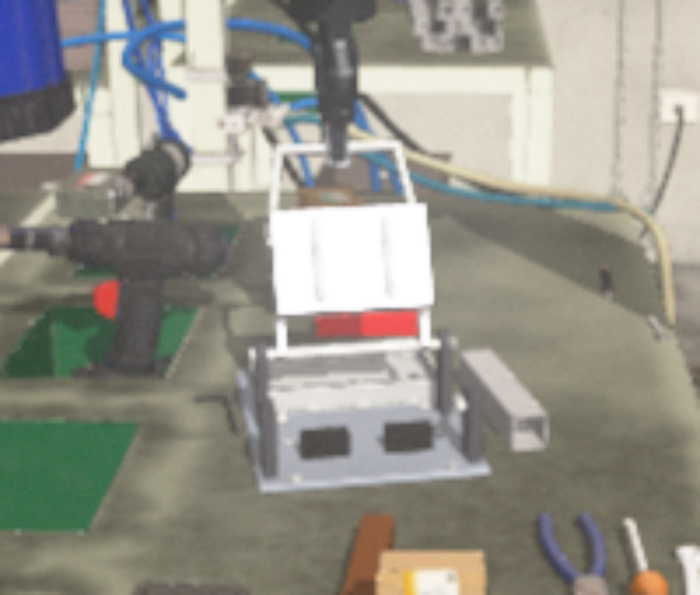

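The side view shows the tray tilted past upright (mouth away from camera) and held by its bar. Now I release it: open, then lift clear.

```bash
python3 -m jog '[[0,0,0,0,0.5],[0,0,-0.8,0,0.6],[0,0.2,-0.8,0,0.6],[0,0,0,0,0.6],[0,0,0,0,0.6],[0,0,0,0,0.6],[0,0,0,0,0.6],[0,0,0,0,0.6]]'
python3 - <<'E'
from h import *
where()
im,d=robot.camera("side"); a=cv2.resize(im[150:270,230:370,::-1],None,fx=2.8,fy=2.8)
im,d=robot.camera("top"); b=cv2.resize(im[120:240,260:400,::-1],None,fx=2.8,fy=2.8); cv2.imwrite("pics/s3.png",np.hstack([a,b]))
P=cloud(d,robot.camera_params("top")); D=P[...,:2]-O; c,s=np.cos(YAW),np.sin(YAW)
fx=c*D[...,0]+s*D[...,1]; fy=-s*D[...,0]+c*D[...,1];z=P[...,2]
m=(abs(fx)<40)&(abs(fy+178)<30)&(z>30)&(z<130); print(m.sum(),np.median(fy[m]),np.median(z[m]))
E
```

```text
t: 6.4
eef_pos: [566.5, -67.6, 296.6]
ee_rot: [-0.001, -0.109, 0.994, -0.0]
ft_force: [-0.2, -0.1, -0.1]
finger_gap: 51.4
gripper_force: 0.0
t 6.40 TCP fixture [ -2.  -65.3 296.6] yaw err 0.04000000000000625 F [-0.2 -0.1 -0.1] gap 51.4
76 -177.33451730874816 76.7838751384262
```

View pics/s3.png

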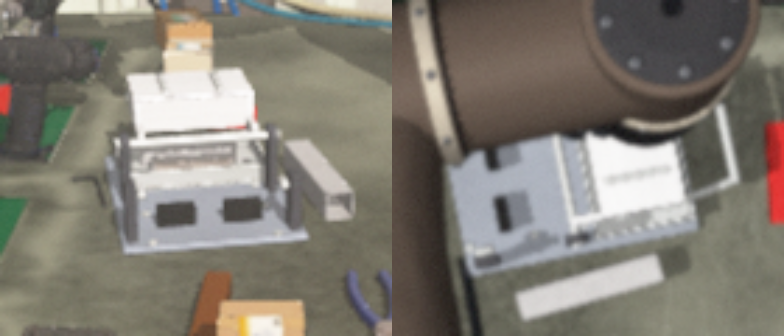

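The tray is on its stop with the bar at fy≈-177. Next I check from the side depth whether blanks lie in the pan, compared with the start image.

```bash
cat >> h.py <<'E'
def fix(P):
    D=P[...,:2]-O; c,s=np.cos(YAW),np.sin(YAW)
    return c*D[...,0]+s*D[...,1], -s*D[...,0]+c*D[...,1], P[...,2]
def pan(d):
    x,y,z=fix(cloud(d,robot.camera_params("side")))
    m=(abs(x)<78)&(y<-22)&(y>-128)&(z<140)&(d>0)
    g=np.histogram2d(z[m],y[m],bins=[np.arange(0,141,10),np.arange(-130,-15,9)])[0].astype(int)
    print("rows z 0..140 step10, cols y -130.. step 9");print(g)
E
python3 - <<'E'
from h import *
pan(np.load("pics/side0.npy")); im,d=robot.camera("side"); pan(d); np.save("pics/side3.npy",d)
E
```

```text
rows z 0..140 step10, cols y -130.. step 9
[[ 2  2  0  1  1  1  1  0  0  0  0  0]
 [51 11  3  3  4  6  1  1  0  2  0  0]
 [ 7  2  0  0  0  2  0  0  0  0  0  1]
 [ 7  1  0  0  0  0  2  0  0  0  0  0]
 [ 0  0  0  0  0  0  0  0  0  0  0  0]
 [ 0  0  0  0  0  0  0  0  0  0  0  0]
 [ 0  0  0  0  0  0  0  0  0  0  0  0]
 [ 0  0  0  0  0  0  0  0  0  0  0  0]
 [ 0  0  0  0  0  0  0  0  0  0  0  0]
 [ 0  0  0  0  0  0  0  0  0  0  0  0]
 [ 0  0  0  0  0  0  0  0  0  0  0  0]
 [ 0  0  0  0  0  0  0  0  0  0  0  0]
 [ 0  0  0  0  0  0  0  0  0  0  0  0]
 [ 0  0  0  0  0  0  0  0  0  0  0  0]]
rows z 0..140 step10, cols y -130.. step 9
[[  2   0   1   3   1   2   1   0   0   1   0   5]
 [  6  11   7   5   6  27  14   2   0   0   1  10]
 [  5   3   1   1   1  26   3   2   0  11  45  15]
 [  8   0   0   0   0  48   6   8  29  29  57   0]
 [  0   0   0   0   0   0   0   0   0   0   0   0]
 [  0   0   0   0   0   0   0   0   0   0   0   0]
 [  0   0   0   0   0   0   0   0   0   0   0   1]
 [  0   0   0   2   0   0   0   2   0   0  12  67]
 [  0   0   0   1   1   0   1   1   1   0  10 115]
 [  0   0   1   1   4   0   0   1   2   0  11 113]
 [  0   0   0   0   4   0   0   0   2   0  15 115]
 [  0   7  30  37  32  43  26  41  37  44  41  49]
 [  0   0   0   0   0   0   0   0   0   0   0   0]
 [  0   0   0   0   0   0   0   0   0   0   0   0]]
```

```bash
python3 -m jog '[[-0.04,-0.75,0,0,0.5],[0,-0.75,0,0,0.5],[0,-0.74,0.2,0,0.5],[0,0,0.85,0,0.5],[0,0,0.9,0,0.5],[0,0,0.9,0,0.5],[0,0,0.9,0,0.5],[0,0,0.7,0,0.5],[0,0,0.2,0,0.5],[0,0,0.1,0,0.5]]'; python3 -c "from h import *;where()"
```

```text
t: 7.55
eef_pos: [593.0, -176.6, 59.4]
ee_rot: [-0.001, -0.109, 0.994, -0.0]
ft_force: [0.0, 0.2, 0.5]
finger_gap: 42.6
gripper_force: 0.0
t 7.55 TCP fixture [   0.3 -177.5   59.4] yaw err 0.04999999999999716 F [0.  0.2 0.5] gap 42.6
```

Close and lift back to q≈2.1 to look.

```bash
python3 -m jog '[[0,0,0.06,0,0],[0,0,0,0,0],[0,0,0,0,0],[0,0,0,0,0]]'
python3 - <<'E'
from h import *
where()
q=np.pi-np.r_[0,.05,.13,.23,.35,.47,.59,.71,.83,.95,1.05]
for a in np.c_[q[1:],np.diff(178*np.cos(q))/50,-np.diff(178*np.sin(q))/50].round(3): print(a)
E
```

```text
t: 7.95
eef_pos: [594.1, -175.3, 58.9]
ee_rot: [0.001, -0.109, 0.994, 0.0]
ft_force: [-0.6, 6.8, 1.2]
finger_gap: 7.6
gripper_force: 58.5
t 7.95 TCP fixture [   1.6 -176.4   58.9] yaw err 0.030000000000001137 F [-0.6  6.8  1.2] gap 7.6
[ 3.092  0.004 -0.178]
[ 3.012  0.026 -0.284]
[ 2.912  0.064 -0.35 ]
[ 2.792  0.122 -0.409]
[ 2.672  0.17  -0.392]
[ 2.552  0.216 -0.368]
[ 2.432  0.258 -0.34 ]
[ 2.312  0.297 -0.307]
[ 2.192  0.332 -0.269]
[ 2.092  0.299 -0.192]
```

```bash
python3 -m jog '[[0,0.01,-0.18,0,0],[0,0.03,-0.285,0,0],[0,0.065,-0.35,0,0],[0,0.12,-0.41,0,0],[0,0.17,-0.39,0,0],[0,0.215,-0.37,0,0],[0,0.26,-0.34,0,0],[0,0.3,-0.31,0,0],[0,0.33,-0.27,0,0],[0,0.3,-0.19,0,0],[0,0,0,0,0]]'
python3 - <<'E'
from h import *
where()
im,d=robot.camera("side"); pan(d); cv2.imwrite("pics/s4.png",cv2.resize(im[130:270,220:380,::-1],None,fx=4.5,fy=4.2))
E
```

```text
t: 9.05
eef_pos: [575.4, -88.7, 217.2]
ee_rot: [0.004, -0.11, 0.994, -0.001]
ft_force: [2.2, -5.8, 7.9]
finger_gap: 7.2
gripper_force: 60.3
t 9.05 TCP fixture [  2.1 -87.8 217.2] yaw err 0.14000000000000057 F [ 2.2 -5.8  7.9] gap 7.2
rows z 0..140 step10, cols y -130.. step 9
[[ 4  1  1  4  1  7  1  0  0  1  0 11]
 [ 8  7  5  8  4 20 11  3  0  1  0 13]
 [ 7  3  1  1  2 34  4  2  0  8 47 10]
 [ 4  1  0  0  1 39  6 10 26 37 54  1]
 [ 0  0  0  0  0  0  0  0  0  0  0  0]
 [ 0  0  0  0  0  0  0  0  0  0  0  0]
 [ 0  0  0  0  0  0  0  0  0  0  0  0]
 [ 0  0  0  0  0  0  0  0  0  0  0  0]
 [ 0  0  0  0  0  0  0  0  0  0  0  0]
 [ 0  0  0  0  0  0  0  0  0  0  0  0]
 [ 0  0  0  0  0  0  0  0  0  0  0  0]
 [ 0  0  0  0  0  0  0  0  0  0  0  0]
 [ 0  0  0  0  0  0  0  0  0  0  0  0]
 [ 0  0  0  0  0  0  0  0  0  0  0  0]]
```

View pics/s4.png

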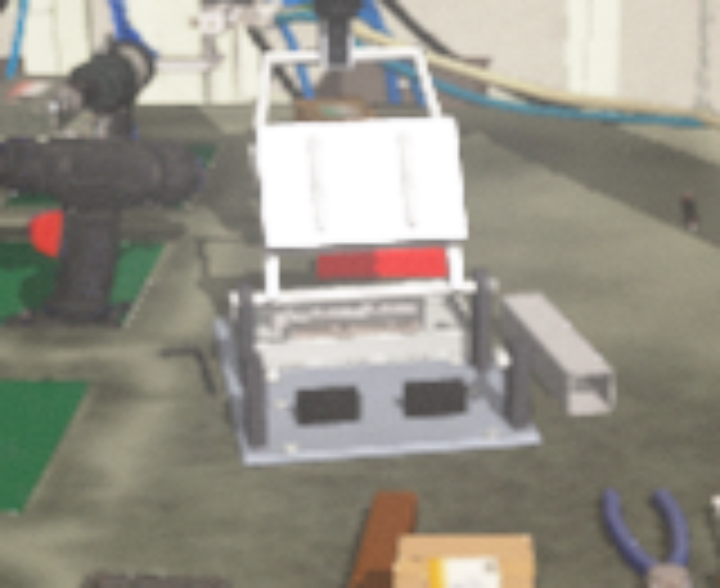

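Side depth shows two separate faces in the pan, at y≈-30..-50 and y≈-83, both topping out at z≈36–40. The hinge bar hides part of the view, so I confirm both with the other cameras' depth.

Run:
```python
from h import *
for n in("top","wrist"):
    im,d=robot.camera(n); x,y,z=fix(cloud(d,robot.camera_params(n)))
    m=(abs(x)<78)&(y<-24)&(y>-128)&(z<300)&(d>0); print(n,m.sum())
    for lo,hi in((5,25),(28,45),(45,300)):
        k=m&(z>lo)&(z<hi); print(lo,hi); print(np.histogram2d(x[k],y[k],bins=[np.arange(-80,81,20),np.arange(-130,-15,10)])[0].astype(int))
```

```text
top 949
5 25
[[14 17 17 18 19 19 18 18 18 17 11]
 [17 20  5  6  8 10  7  3  2  0  1]
 [17 11  0  0  7 21  6  0  0  0  0]
 [14  7  0  0  7 19  5  0  0  0  0]
 [ 0  0  0  0  6 19  5  0  0  0  0]
 [ 0  0  0  0  0  3  1  0  0  0  0]
 [ 0  0  0  0  0  0  0  0  0  0  0]
 [ 0  0  0  0  0  0  0  0  0  0  0]]
28 45
[[ 0  0  0  0  0  0  0  0  0  0  0]
 [ 0  0 10  9  4  0  0  0  0  0  0]
 [ 0  0  3 18 18  0  0  0  0  0  0]
 [ 0  0  3 21 19  0  0  0  0  0  0]
 [ 0  0  0  2  9  0  0  0  0  0  0]
 [ 0  0  0  0  0  0  0  0  0  0  0]
 [ 0  0  0  0  0  0  0  0  0  0  0]
 [ 0  0  0  0  0  0  0  0  0  0  0]]
45 300
[[ 0  0  0  0  0  2  6 10  8 15  8]
 [ 0  0  0 10 21  9  6 17 27 24 17]
 [ 0  0  0 11 17  0  0 19 25 28 14]
 [ 0  0  0  0  0  0  1 25 29 25 16]
 [ 0  0  0  0  0  0  0  6  6  7  5]
 [ 0  0  0  0  0  0  0  0  0  0  0]
 [ 0  0  0  0  0  0  0  0  0  0  0]
 [ 0  0  0  0  0  0  0  0  0  0  0]]
wrist 48193
5 25
[[114 140 132 144 143 144 140 136 142 142  86]
 [125 162  51  45  64 152 145 120  76  53  18]
 [115 140  30   0  18  47  10   0   0  72   6]
 [115 134  33   0   0  55  68   0   0  85   3]
 [
[... 341 characters left out ...]
 0  70   0   0   0  81 159 155   6   0]
 [  0   0  67   0   0   0  69 149 148   2   0]
 [  0   0  65   0   0   0  77 134 136   3   0]
 [  0   0  42   0   0   0  16  36  32   0   0]
 [  0   0   0   0   0   0   0   0   0   0   0]]
45 300
[[   0    0    0    0    6  116  160  198  275  395  211]
 [   0    0    0  380  667  186   57  426  613  694  447]
 [   0    0    0  399  424    0    0  399  562  618  391]
 [1586 1217 2457 2832 2690 2680 1163 2351 3046 1387  372]
 [1579  663    0  565  568    0  537 2237  832  499  319]
 [   0    0    0  245  234    0    0  308  421  450  287]
 [   0    0    0  162  214    0    0  226  247  109   79]
 [   0    0    0    0    0    0    0    0    0    0    0]]
```

Both blanks lie flat in the pan (y≈-95 and y≈-52, tops at 36 mm). Now I swing the empty tray back.

Run:
```python
import numpy as np
q=np.r_[2.09,2.02,1.92,1.8,1.68,1.56,1.44,1.32,1.2,1.08,.96,.84,.72,.6,.48,.36,.26,.18,.12,.06,0]
for a in np.c_[q[1:],np.diff(178*np.cos(q))/50,-np.diff(178*np.sin(q))/50].round(3): print(a)
```

```text
[ 2.02   0.221 -0.116]
[ 1.92   0.328 -0.138]
[ 1.8    0.409 -0.122]
[ 1.68   0.421 -0.072]
[ 1.56   0.426 -0.021]
[1.44  0.426 0.03 ]
[1.32  0.419 0.081]
[1.2   0.406 0.131]
[1.08  0.388 0.178]
[0.96  0.364 0.223]
[0.84  0.334 0.265]
[0.72  0.3   0.304]
[0.6   0.262 0.337]
[0.48  0.22  0.366]
[0.36  0.174 0.39 ]
[0.26  0.109 0.339]
[0.18  0.062 0.278]
[0.12  0.032 0.211]
[0.06  0.019 0.213]
[0.    0.006 0.213]
```

```bash
python3 -m jog '[[0.01,0.22,-0.115,0,0],[0.01,0.33,-0.14,0,0],[0.01,0.41,-0.12,0,0],[0,0.42,-0.07,0,0],[0,0.425,-0.02,0,0],[0,0.425,0.03,0,0],[0,0.42,0.08,0,0],[0,0.405,0.13,0,0],[0,0.39,0.18,0,0],[0,0.365,0.225,0,0]]'; python3 -c "from h import *;where()"
```

```text
t: 10.2
eef_pos: [533.8, 99.2, 206.3]
ee_rot: [0.005, -0.11, 0.994, 0.001]
ft_force: [20.7, 1.5, -10.6]
finger_gap: 7.3
gripper_force: 63.5
t 10.20 TCP fixture [  2.2 104.7 206.3] yaw err 0.12000000000000455 F [ 20.7   1.5 -10.6] gap 7.3
```

```bash
python3 -m jog '[[0.02,0.33,0.26,0,0],[0.02,0.3,0.3,0,0],[0,0.26,0.335,0,0],[0,0.22,0.365,0,0],[0,0.175,0.39,0,0],[0,0.11,0.34,0,0],[0,0.06,0.28,0,0],[0,0.03,0.2,0,0]]'; python3 -c "from h import *;where()"
```

```text
t: 11.0
eef_pos: [514.2, 170.8, 80.5]
ee_rot: [0.002, -0.11, 0.994, 0.001]
ft_force: [2.9, 2.7, 4.1]
finger_gap: 7.3
gripper_force: 63.9
t 11.00 TCP fixture [ -1.5 178.8  80.5] yaw err 0.09000000000000341 F [2.9 2.7 4.1] gap 7.3
```

```bash
python3 -m jog '[[0,0.01,0.15,0,0],[0,0.01,0.15,0,0],[0,0,0.12,0,0],[0,0,0.05,0,0],[0,0,0,0,0]]'; python3 -c "from h import *;where()"
```

```text
t: 11.5
eef_pos: [514.4, 171.9, 60.2]
ee_rot: [0.003, -0.11, 0.994, 0.001]
ft_force: [-7.2, 3.8, 25.8]
finger_gap: 7.4
gripper_force: 68.3
t 11.50 TCP fixture [ -1.  179.8  60.2] yaw err 0.09999999999999432 F [-7.2  3.8 25.8] gap 7.4
```

```bash
python3 -m jog '[[0,0,0.04,0,0],[0,0,0,0,0],[0,0,0,0,0.4],[0,0,0,0,0.5],[0,0,-0.5,0,0.5],[0,0,-0.8,0,0.5],[0,0,-0.8,0,0.5],[0,0,-0.8,0,0.5],[0,0,-0.8,0,0.5],[0,0,0,0,0.5]]'
python3 - <<'E'
from h import *
where()
im,d=robot.camera("wrist"); p=robot.camera_params("wrist"); x,y,z=fix(cloud(d,p)); cv2.imwrite("pics/w5.png",im[:,:,::-1])
m=(abs(x)<38)&(y>168)&(y<188)&(z>50)&(z<120)&(d>0); print("bar",np.median(y[m]),np.percentile(z[m],[5,50,95]))
E
```

```text
t: 12.5
eef_pos: [514.8, 170.7, 245.0]
ee_rot: [0.004, -0.109, 0.994, 0.001]
ft_force: [0.6, -0.2, -0.4]
finger_gap: 42.7
gripper_force: 0.0
t 12.50 TCP fixture [ -0.9 178.5 245. ] yaw err 0.060000000000002274 F [ 0.6 -0.2 -0.4] gap 42.7
bar 177.95753411426807 [69.9056354  73.01036045 74.59495726]
```

View pics/w5.png

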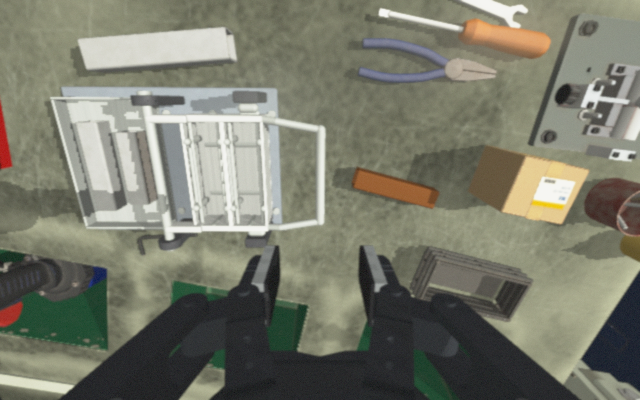

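The wrist view shows the empty tray home (bar at px (322,175), its height at the home value) and both blanks in the pan (px ~(95,165) and ~(135,165)). The gripper touches nothing, so I hand in.

```bash
python3 -c "from cell import robot;print(robot.job_done())"
```

```text
the job is handed in; nothing more can be done
None
```

I handed the job in at about 12.5 s: one fall knocked both blanks into the pan, and the empty tray is pressed fully home. The gripper was clear of everything, and I never reached for or saw contact with the bystanders. The hand-in returned no verdict.

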